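Pop the stone carrier and trap it in the chute

ROBOT

A 6-joint arm with a two-finger parallel gripper is mounted at the origin on the work surface. World frame = base frame: x ahead of the robot, y to its left, z up, the work surface at z = 0. Lengths are in mm, angles in rad, forces in N, time in s.
With the tool pointing down it reaches from about 350 to 875 mm from the base axis. Payload 4.2 kg.
Tool frame: the origin (TCP) lies at the very end of the fingers, on their centre line; the grasp point (between the pads) lies 19 mm behind it; z points along the fingers, y is the line along which they close (so a half turn about z gives the same grasp; the last joint's range is limited). The gripper opens to 85 mm and grips with 20 to 120 N. Pads are 22 mm wide; open, the fingers measure 114 mm over their backs; the gripper's body (76 mm by 85 mm) begins 54 mm behind the grasp point. The pads swing forward as they close: fully open they stand 13 mm farther back than shut.
Start: joints at [-1.075, 0.385, 0.008, 0, -1.194, -0.259], TCP at [146.638, -607.533, 231.312] pointing down, gripper open.
Joint ranges: [-3.14, 3.14], [-1.21, 2.06], [-1.07, 1.41], [-3.16, 2.05], [-2.99, -0.16], [-3.1, 3.1]. Speed limits (rad/s): [2.79, 2.79, 3.14, 3.14, 3.14, 3.14].

INTERFACE

Orientations are given as a unit quaternion [x, y, z, w].
In Python, from bench import arm, optics gives the robot as it stands. The module is installed in compiled form; this text tells all that it offers.
- The arm moves only by the tool step_arm, never from a script. Its argument "motion" is a list of rows, each an object with "dr": the turn, a rotation vector about the tool's x, y, z in units of 8 degrees (1.0 is 8 degrees), a list of three; "slide": the shift along the tool's x, y, z in mm, a list of three; "jaw": the finger opening in mm, from 0 to 85.4. A call has exactly 8 rows; each row is the pose to reach, as a shift and turn from the pose commanded when the call began, along the tool's axes at that moment; what a row does not reach only later rows make up. A row lasts 1/8 s, in which the tool goes at most 62.5 mm and 10.7 degrees, less where a joint would pass 70% of its speed; a pose out of reach is approached as far as the arm can. A call with a gripper value outside its range is refused whole. The fingers move at their own pace and stop on an object; the grip force is fixed at half the most. Time passes only in rows, so rows that repeat a pose let the fingers close, or fill a call up. It gives the time, the measured TCP pose, the force, the opening and the grip force at its end, in the units of the state.
- arm.read_state(): the state, without advancing time (a new reading comes with each control period).
- optics.get_image(name): name is "scene" or "top" or "wrist"; returns the picture (420x560x3 uint8, blue, green, red); there is no depth.
- optics.camera_info(name): a dict with "camera_matrix" (3x3 intrinsics, pixels), "k1" (the pictures are not rectified: a ray, as slopes to the right and down, at radius r is drawn at 1 + k1 r^2 times it, then the intrinsics apply), "view" (4x4, takes a point from world to camera coordinates); the wrist camera has in their place "T_tool_cam" (4x4, takes a point from camera to tool coordinates, whose origin is the TCP and whose axes are the flange's). Camera axes: x right, y up, looking along -z (the intrinsics and any distortion apply to the point x, -y, -z); pixel columns grow to the right and rows downward; lengths in mm; the calibration is good to about 2 mm. A picture is of the moment at which its call begins: read the wrist's pose just before it. camera_info takes no time and is no camera call.
- arm.job_done(): hands the job in; it is judged then, once.
The state is a dict: "clock": time; "joints": joint angles; "joint_vel": joint speeds; "joint_efforts": joint torques, N m; "position": TCP position; "ee_rot": TCP orientation; "contact_force": force on the tool from outside, world axes, zero at the start; "wrist_torque": the same for the moment, N m; "gripper_width": finger opening in mm; "grasp_force": force on a finger pad.
Only numpy, scipy, OpenCV 4.12 (cv2) and the standard library are available. Lean on these libraries where they do the work, as an engineer would, in place of code of your own. Each camera call takes 0.05 s, during which the arm holds its last target. There are 200 camera calls.

TASK

Press the tester's ejector key fully down with one fingertip, and with the other finger trap the stone carrier that springs out before it can slide off the open end of the chute. Do not grip or lift the carrier, and leave the jar, scoop, loupe and glass alone. Finish while holding: the key kept down by the one finger, the carrier out of its pocket and at rest on the chute floor against the other.

Things in the scene. Friction and masses are not known exactly. Their poses are not given: they have to be found in the camera images.
- ejector: Stone tester fixed to the desk. Origin on the desk (z = 0) under the centre of the loading pocket; x points out along the chute, y to the key, z up. White instrument body 56 mm tall behind the pocket (x -159 to -24, y -65 to 85 mm). An open-topped level chute, 44 mm wide inside, runs from it to an open end at x = 112 mm; walls 4 mm thick, tops 41 mm above the desk.
- carrier: Loose aluminium stone carrier: plain block 36 mm long (along the chute), 40 mm wide, 16 mm tall, 50 to 85 g, a stone on top; origin at the centre of its underside, axes parallel to the ejector's. It starts in the pocket at the ejector's x = y = 0, on the chute floor 25 mm above the desk. A spring pusher behind it shoves it out along +x once the gate drops.
- key (a joint): Ejector key travel in m: 0 up at rest, 0.007 fully down; it moves straight down and springs back. It takes 2 N to start, 5 N fully down, plus up to 2 N gate friction. The gate is one piece with it and lets the carrier go when the key is about 5 mm down.
- key_top (a point): Top centre of the ejector key (moves with it): black bar, flat top 60 mm along the chute, 36 mm wide, beside the chute at the ejector's x 35 to 95, y 31 to 67 mm (centre 65, 49). Top 37 mm above the desk at rest, 30 mm fully down, i.e. 12 and 5 mm above the chute floor. Of what is beside it, only the chute wall (and beyond x = -24 the instrument) is higher.
- gate (a point): Top centre of the steel gate as it is at rest (the point is fixed to the ejector): a bar 4 mm thick (ejector x 18.5 to 22.5 mm) across the chute, 5 mm above its floor, in front of the carrier. It sinks below the floor with the key.
- chute_mid (a point): Centre of the chute's free part, on its floor 25 mm above the desk, level with the key's middle (ejector x = 65, y = 0). The pusher's spring (2 N at the start, 1.5 N after 40 mm, stroke 90 mm) keeps pushing the carrier: unhindered, it shoots off the open end in a fraction of a second. A finger standing here stops it after about 37 mm.
- jar: Bystander: small round closed jar, clear with a black cap, 44 mm across, 50 mm tall; origin at the centre of its underside, z up. Leave alone.
- scoop: Bystander: small open steel stone scoop, 70 x 50 mm, 18 mm tall; origin at the centre of its underside. Leave alone.
- loupe: Bystander: folding loupe, black block 26 x 32 x 24 mm with a steel tab out to 45 mm along its x; origin under the block. Leave alone.
- tumbler: Bystander: clear drinking glass, 64 mm across, 80 mm tall, open at the top; origin at the centre of its underside. Leave alone.
Mind the look-alikes: they are no part of the job. What is shaped like the carrier but pink or purple is not meant.

How it is judged (in metres and radians):
On the way, in this order (a step that is already met when the one before it is completed fails the run):
1. the ejector key is pressed down (value of joint key above 0.005 m).
2. the carrier has sprung out of the pocket and is stopped by a finger, still in the chute (value of joint key above 0.004 m and x of carrier in the frame of ejector between 0.012 and 0.085 m and contact force between the fingers and carrier above 0.3 N and linear speed of carrier below 0.02 m/s and z of carrier in the frame of ejector between 0.02 and 0.03 m and angle between carrier's own z axis and vertical below 0.15 rad), for 0.3 s.
At the end, for the whole second after the job is handed in: The key is still held more than 4 mm down, and the carrier has come 12 to 85 mm out along the chute, lies flat on its floor (height within 5 mm, tilt under 0.15 rad) at rest (below 20 mm/s), pushing against a finger with more than 0.3 N (all of step 2); the arm keeps its last pose, push and grip.
It fails at once if the carrier slides away (more than 88 mm out) (x of carrier in the frame of ejector above 0.088 m).
It fails at once if the carrier is lifted more than 10 mm off the chute floor (z of carrier in the frame of ejector above 0.035 m).
It fails at once if the jar, scoop, loupe or glass is moved more than 15 mm (distance of any of jar, scoop, loupe, tumbler from where it was at the start of the episode above 0.015 m).
It also fails if it takes over 32 s, if anything falls off the work surface, if the arm or the gripper's body presses on something with over 40 N, if the wrist force passes 120 N, or if a joint passes its speed limit or range.

## Working session

There is one attempt and no reset: what is moved stays moved. The work goes in short steps, Python scripts to look and compute and a tool call to move; the robot and the scene stay as the last step left them, time stands still between calls to the robot, and variables do not carry over. Pictures are saved under pics/ and viewed, at most 10 in all, crops included, and the job is handed in when it is done.

Besides the shell and the picture viewer there is one more tool, called after "Request:" by a JSON object that holds its "op" and its "data", one argument or row to a line. step_arm: Moves the arm, as the interface text tells. Its arguments: {"type":"object","properties":{"motion":{"type":"array","items":{"type":"object","properties":{"dr":{"type":"array","items":{"type":"number"}},"slide":{"type":"array","items":{"type":"number"}},"jaw":{"type":"number"}}}}},"required":["motion"]}

```bash
mkdir -p pics; cat > h.py <<'E'
import numpy as np, cv2
from bench import arm, optics
E
python3 - <<'E'
from h import *
s=arm.read_state(); print(s)
for n in("scene","top","wrist"):
    cv2.imwrite(f"pics/{n}0.png",optics.get_image(n)); print(n,{k:np.round(v,4).tolist() for k,v in optics.camera_info(n).items()})
E
```

```text
{'clock': 0.0, 'joints': array([-1.07540550e+00,  3.85540786e-01,  6.62494345e-03, -4.92940476e-04,
       -1.19399392e+00, -2.58617999e-01]), 'joint_vel': array([-0.00072707,  0.00026868, -0.00178137,  0.00047713, -0.00091965,
        0.00167384]), 'joint_efforts': array([ 2.18521727e-04, -3.92289770e+01,  1.88395536e+01,  4.18607354e+00,
       -4.61105257e-03,  1.15944528e-05]), 'position': array([ 146.4951244 , -606.98842966,  230.23165406]), 'ee_rot': array([-1.18019705e-01,  9.93010665e-01,  1.06683962e-03, -1.76021356e-04]), 'contact_force': array([0.81183248, 0.22419955, 0.9942091 ]), 'wrist_torque': array([-0.03661123,  0.00413024,  0.01517465]), 'grasp_force': 0.0, 'gripper_width': 84.9252883384978}
scene {'camera_matrix': [[481.4619, 0.0, 276.8598], [0.0, 481.4619, 205.0758], [0.0, 0.0, 1.0]], 'k1': -0.1504, 'view': [[-0.1901, 0.9816, -0.0176, 124.1773], [-0.7278, -0.1289, 0.6736, 377.2039], [0.6589, 0.1409, 0.7389, -1377.5698], [0.0, 0.0, 0.0, 1.0]]}
top {'camera_matrix': [[426.981, 0.0, 273.4394], [0.0, 426.981, 212.605], [0.0, 0.0, 1.0]], 'k1': 0.0002, 'view': [[-0.0, -0.9998, -0.0175, 2.7918], [0.9939, -0.0019, 0.1099, -555.6339], [-0.11, -0.0174, 0.9938, -846.9127], [0.0, 0.0, 0.0, 1.0]]}
wrist {'camera_matrix': [[299.4256, 0.0, 279.7226], [0.0, 299.4256, 208.8769], [0.0, 0.0, 1.0]], 'k1': -0.022, 'T_tool_cam': [[-0.0, 0.9584, 0.2855, 72.738], [1.0, 0.0001, -0.0001, 0.1296], [-0.0002, 0.2855, -0.9584, -142.3969], [0.0, 0.0, 0.0, 1.0]]}
```

View pics/top0.png

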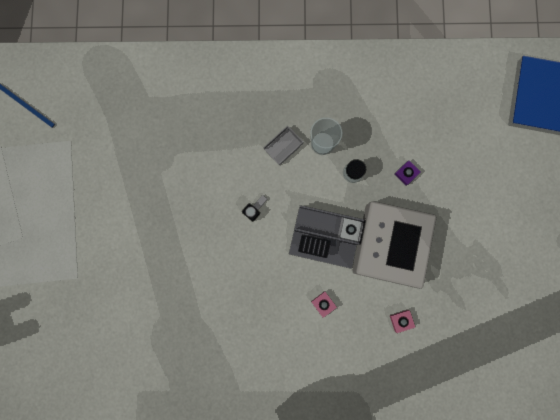

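View pics/scene0.png

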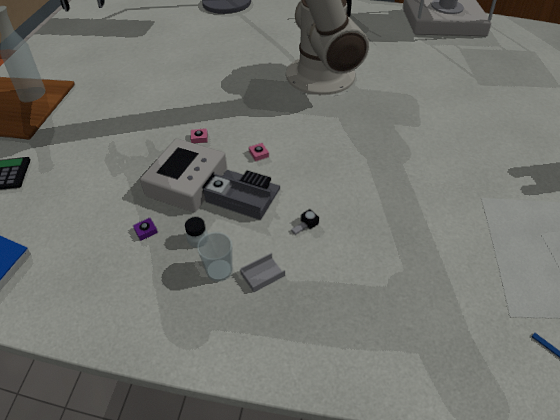

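The carrier is the white or silver block with a stone in the tester pocket, top (350,229) and scene (218,184). The look-alikes are pink at top (324,304) and (403,321), and purple at (407,173). The tester's chute points left in the top picture (about world +y), with the key on the robot's side. Next I'll check this in a close crop.

```bash
python3 - <<'E'
import cv2
a=cv2.imread("pics/top0.png")[190:300,280:445]; b=cv2.imread("pics/scene0.png")[130:230,130:295]
cv2.imwrite("pics/c1.png",cv2.resize(a,None,fx=4.8,fy=4.8,interpolation=cv2.INTER_CUBIC))
cv2.imwrite("pics/c2.png",cv2.resize(b,None,fx=4.8,fy=4.8,interpolation=cv2.INTER_CUBIC))
E
```

```text
(no output)
```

View pics/c1.png

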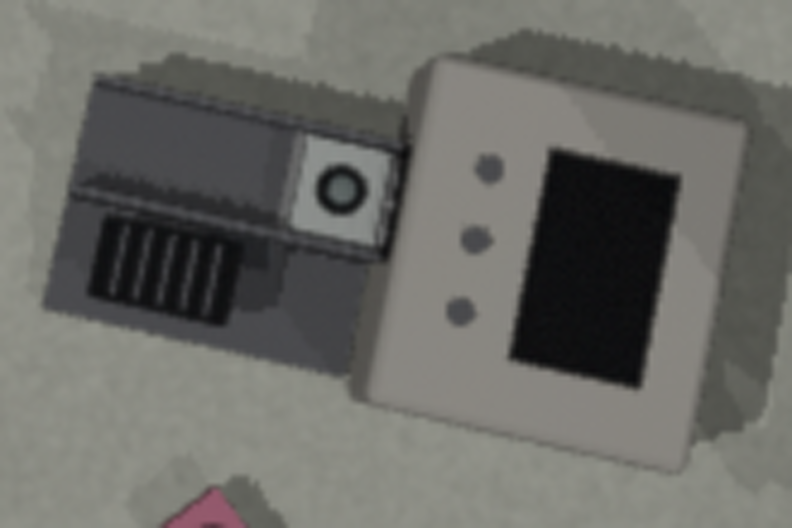

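View pics/c2.png

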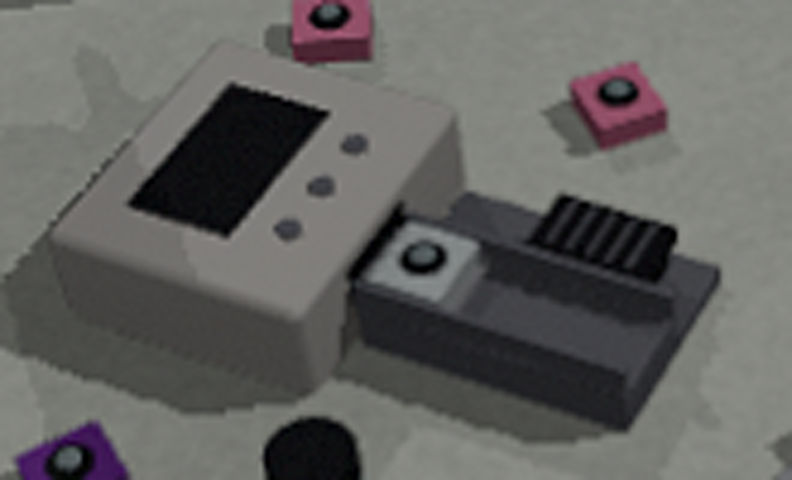

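```bash
cat >> h.py <<'E'
def proj(P,name):
    c=optics.camera_info(name); V=np.array(c["view"]); q=P@V[:3,:3].T+V[:3,3]
    s=np.c_[q[:,0],-q[:,1]]/-q[:,2:]; s=s*(1+c["k1"]*(s**2).sum(1,keepdims=True))
    K=np.array(c["camera_matrix"]); return s@K[:2,:2].T+K[:2,2]
E
python3 - <<'E'
from h import *
from scipy.optimize import least_squares
T=[(105,215,95,31,37),(243,240,35,31,37),(225,325,35,67,37),(88,296,95,67,37),(305,132,18,-20,41),(398,150,-18,-20,41),(380,247,-18,20,41),(290,228,18,20,41),(745,122,-159,-65,56),(685,472,-159,85,56),(437,55,-24,-65,56),(97,75,112,-26,41)]
S=[(562,194,35,67,37),(678,232,95,67,37),(530,237,35,31,37),(410,217,-18,20,41),(484,250,18,20,41),(440,300,18,-20,41),(365,275,-18,-20,41),(628,375,112,-26,41),(627,430,112,-26,0),(300,315,-24,-65,56),(52,235,-159,-65,56)]
T,S=np.array(T,float),np.array(S,float)
def W(p,L): 
    c,s=np.cos(p[2]),np.sin(p[2]); return L@np.array([[c,s,0],[-s,c,0],[0,0,1]])+[p[0],p[1],p[3]]
def res(p,A=(1,1)):
    r=[]
    for M,n,o,a in((T,"top",(280,190),A[0]),(S,"scene",(130,130),A[1])):
        r.append(a*(proj(W(p,M[:,2:]),n)-((M[:,:2]+.5)/4.8-.5+o)))
    return np.vstack(r)
for A in((1,1),(1,0),(0,1)):
    f=least_squares(lambda p:res(p,A).ravel(),[500,-150,1.6,0],loss="soft_l1"); print(A,f.x.round(3),np.degrees(f.x[2])); 
    if A==(1,1):
        print(res(f.x).round(1).tolist()); 
        np.save("pose.npy",f.x)
        print(W(f.x,np.array([[65,0,25.],[65,49,37],[112,0,25],[0,0,25]])).round(1))
E
```

```text
(1, 1) [ 520.245 -153.479    1.344   -0.634] 77.03373305284147
[[-0.4, -0.5], [-0.2, 1.0], [-0.2, 0.7], [-0.7, 0.0], [0.7, 0.7], [-1.2, 0.9], [-1.5, -0.0], [-0.3, -0.1], [2.5, -0.2], [0.7, 1.6], [-0.4, -1.2], [-0.7, -0.6], [-0.2, -0.5], [0.4, -1.0], [-0.9, 1.2], [0.0, 0.7], [-0.8, -1.7], [-0.5, 0.2], [0.3, 0.7], [-0.4, -0.5], [0.6, 1.2], [-0.4, 0.9], [-2.2, -0.2]]
[[ 534.8  -90.1   24.4]
 [ 487.1  -79.1   36.4]
 [ 545.4  -44.3   24.4]
 [ 520.2 -153.5   24.4]]
(1, 0) [ 521.425 -155.804    1.348  -14.519] 77.22996718531707
(0, 1) [ 508.716 -156.87     1.337  -12.301] 76.63269471375799
```

Both views agree on the height to about 2 mm, and my z offset against the text is -0.6 mm. The plan is to put the TCP at ejector (65, 25.75) with tool y along ejector y and the jaw at 40, so one finger is over the key and the other in the chute.

```bash
cat >> h.py <<'E'
from scipy.spatial.transform import Rotation as R
def togo(L,z):
    p=np.load("pose.npy"); s=arm.read_state(); r=R.from_quat(s["ee_rot"])
    c,q=np.cos(p[2]),np.sin(p[2]); ex=np.array([c,q,0]); ey=np.array([-q,c,0])
    t=np.array([p[0],p[1],0])+L[0]*ex+L[1]*ey+[0,0,z]
    g=R.from_matrix(np.c_[-ex,ey,[0,0,-1]])
    print("slide",r.inv().apply(t-s["position"]).round(1),"dr",np.degrees((r.inv()*g).as_rotvec()).round(2)/8,"clock",s["clock"],"w",s["gripper_width"],"F",s["contact_force"].round(1),"pos",s["position"].round(1),"j",s["joints"].round(2))
E
python3 -c "
from h import *
togo((65,25.75),130)"
```

```text
slide [-475.7  422.9  101.1] dr [ 1.12500e-02  6.25000e-03 -7.93375e+00] clock 0.15 w 85.22784901845856 F [-1.1 -0.1 -0.1] pos [ 146.5 -607.1  230.5] j [-1.08  0.39  0.01 -0.   -1.19 -0.26]
```

Request:
{"op": "step_arm", "data": {
  "motion": [
    {"dr":[0,0,-0.5],"slide":[-30,27,0],"jaw":40},
    {"dr":[0,0,-1.2],"slide":[-72,64,0],"jaw":40},
    {"dr":[0,0,-2],"slide":[-114,101,0],"jaw":40},
    {"dr":[0,0,-2.8],"slide":[-156,139,0],"jaw":40},
    {"dr":[0,0,-3.6],"slide":[-198,176,0],"jaw":40},
    {"dr":[0,0,-4.4],"slide":[-240,213,0],"jaw":40},
    {"dr":[0,0,-5],"slide":[-280,249,0],"jaw":40},
    {"dr":[0,0,-5.3],"slide":[-310,276,0],"jaw":40}
  ]
}}

```text
clock: 1.15
position: [384.0, -264.6, 231.3]
ee_rot: [-0.471, 0.882, 0.0, 0.0]
contact_force: [0.3, -1.1, 0.6]
gripper_width: 40.1
grasp_force: 0.0
```

```bash
python3 -c "
from h import *
togo((65,25.75),130)"
```

```text
slide [-219.7   -3.9  101.4] dr [-1.2500e-03  1.2500e-03 -2.6125e+00] clock 1.15 w 40.07090729624554 F [ 0.3 -1.1  0.6] pos [ 384.  -264.6  231.3] j [-0.25  0.11 -0.36 -0.   -1.1  -0.34]
```

Request:
{"op": "step_arm", "data": {
  "motion": [
    {"dr":[0,0,-0.4],"slide":[-35,0,0],"jaw":40},
    {"dr":[0,0,-1],"slide":[-80,-1,15],"jaw":40},
    {"dr":[0,0,-1.6],"slide":[-125,-2,40],"jaw":40},
    {"dr":[0,0,-2.2],"slide":[-170,-3,70],"jaw":40},
    {"dr":[0,0,-2.5],"slide":[-205,-4,90],"jaw":40},
    {"dr":[0,0,-2.6],"slide":[-219,-4,101],"jaw":40},
    {"dr":[0,0,-2.6],"slide":[-219,-4,101],"jaw":40},
    {"dr":[0,0,-2.6],"slide":[-219,-4,101],"jaw":40}
  ]
}}

```text
clock: 2.15
position: [508.9, -88.0, 131.0]
ee_rot: [-0.62, 0.784, -0.0, 0.0]
contact_force: [-0.5, -0.1, 0.2]
gripper_width: 40.2
grasp_force: 0.0
```

```bash
python3 -c "
from h import *
togo((65,25.75),60)
a=optics.get_image('wrist');cv2.imwrite('pics/w1.png',a)
c=optics.get_image('top')[170:310,270:450];cv2.imwrite('pics/t1.png',cv2.resize(c,None,fx=4,fy=4,interpolation=2))"
```

```text
slide [-3.7  0.1 71. ] dr [-0.005    0.00125 -0.04125] clock 2.15 w 40.24393656800132 F [-0.5 -0.1  0.2] pos [508.9 -88.  131. ] j [ 0.14  0.3  -0.4   0.   -0.87 -0.38]
```

View pics/w1.png

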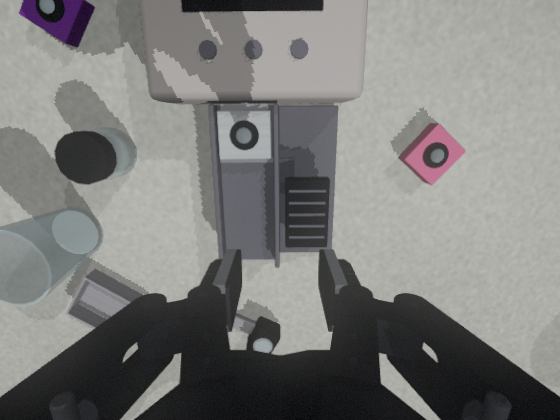

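The wrist picture shows the carrier in the pocket at (245,137), the key at (308,212), the chute's open end near row 259, and the fingers at columns 228 and 332. I'll refine the pose from this nearer view.

```bash
cat > fit.py <<'E'
from h import *
from scipy.optimize import least_squares
M=np.array([(286,177,35,31,37),(329,177,35,67,37),(332,248,95,67,37),(285,247,95,31,37),(219,110,-18,-20,41),(271,110,-18,20,41),(271,162,18,20,41),(219,163,18,-20,41),(277,266,112,26,41)],float)
pos=np.array([508.9,-88,131.]); r=R.from_quat([-.62,.7846,0,0]); c=optics.camera_info("wrist"); T=np.array(c["T_tool_cam"]);K=np.array(c["camera_matrix"])
def px(p):
    L=M[:,2:]; co,s=np.cos(p[2]),np.sin(p[2]); P=L@np.array([[co,s,0],[-s,co,0],[0,0,1]])+[p[0],p[1],0]
    q=(r.inv().apply(P-pos)-T[:3,3])@T[:3,:3]; s=np.c_[q[:,0],-q[:,1]]/-q[:,2:]; s*=1+c["k1"]*(s**2).sum(1,keepdims=True); return s@K[:2,:2].T+K[:2,2]
p0=np.load("pose.npy")
f=least_squares(lambda p:(px(p)-M[:,:2]).ravel(),p0[:3],loss="soft_l1"); print(p0,f.x,(px(f.x)-M[:,:2]).round(1).tolist())
n=(p0+np.r_[f.x,0])/2; np.save("pose2.npy",np.r_[f.x,0])
E
python3 fit.py
```

```text
[ 520.24544963 -153.47896434    1.34449228   -0.63369953] [ 520.37874032 -154.34463995    1.3439511 ] [[-0.6, 2.0], [1.4, 1.7], [-4.5, -0.3], [0.5, 1.0], [-2.5, -0.2], [-0.4, -0.7], [0.3, -3.7], [0.5, -4.3], [2.8, 2.1]]
```

Request:
{"op": "step_arm", "data": {
  "motion": [
    {"dr":[0,0,0],"slide":[-3.5,0,15],"jaw":40},
    {"dr":[0,0,0],"slide":[-3.5,0,35],"jaw":40},
    {"dr":[0,0,0],"slide":[-3.5,0,55],"jaw":40},
    {"dr":[0,0,0],"slide":[-3.5,0,70],"jaw":40},
    {"dr":[0,0,0],"slide":[-3.5,0,80],"jaw":40},
    {"dr":[0,0,0],"slide":[-3.5,0,85],"jaw":40},
    {"dr":[0,0,0],"slide":[-3.5,0,85],"jaw":40},
    {"dr":[0,0,0],"slide":[-3.5,0,85],"jaw":40}
  ]
}}

```text
clock: 3.25
position: [510.4, -83.8, 45.8]
ee_rot: [-0.621, 0.784, -0.0, 0.001]
contact_force: [0.6, 0.4, 0.6]
gripper_width: 40.2
grasp_force: 0.0
```

```bash
python3 -c "
from h import *
togo((65,25.75),30)
a=optics.get_image('wrist');cv2.imwrite('pics/w2.png',a)
c=optics.get_image('scene')[120:230,130:295];cv2.imwrite('pics/s2.png',cv2.resize(c,None,fx=4.8,fy=4.8,interpolation=2))"
```

```text
slide [ 0.7  0.5 15.8] dr [-0.00875  0.0025  -0.0325 ] clock 3.25 w 40.156060751419176 F [0.6 0.4 0.6] pos [510.4 -83.8  45.8] j [ 0.15  0.42 -0.48  0.   -0.66 -0.38]
```

View pics/w2.png

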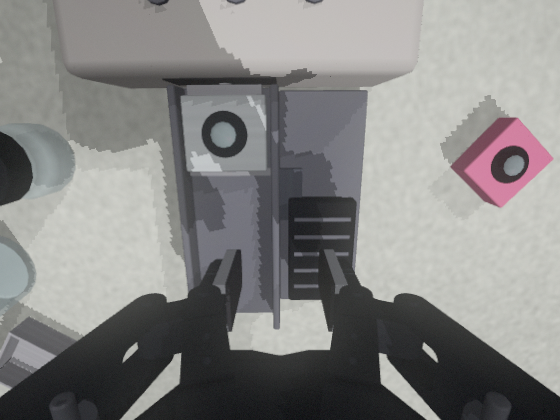

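View pics/s2.png

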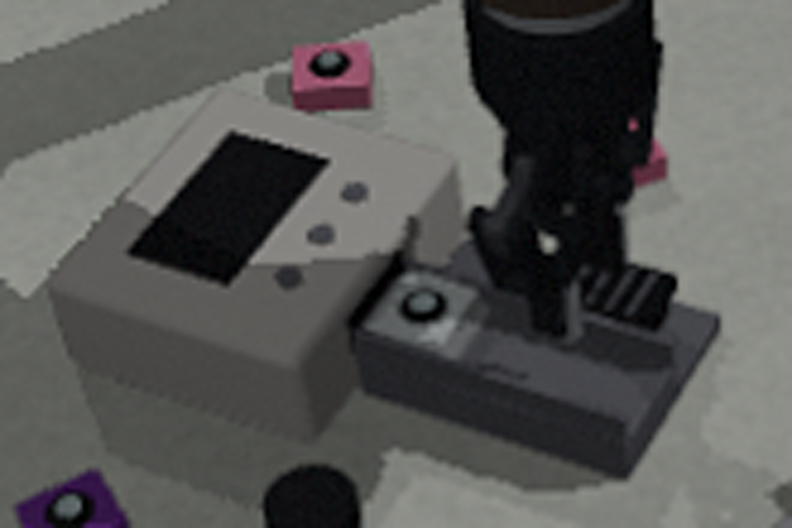

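The wrist picture shows the left finger inside the chute at (228,285) and the right one over the key at (335,285), both clear of the wall at column 276. Next I press slowly.

Request:
{"op": "step_arm", "data": {
  "motion": [
    {"dr":[0,0,0],"slide":[0,0,2],"jaw":40},
    {"dr":[0,0,0],"slide":[0,0,4],"jaw":40},
    {"dr":[0,0,0],"slide":[0,0,6],"jaw":40},
    {"dr":[0,0,0],"slide":[0,0,7.5],"jaw":40},
    {"dr":[0,0,0],"slide":[0,0,9],"jaw":40},
    {"dr":[0,0,0],"slide":[0,0,10],"jaw":40},
    {"dr":[0,0,0],"slide":[0,0,10],"jaw":40},
    {"dr":[0,0,0],"slide":[0,0,10],"jaw":40}
  ]
}}

```text
clock: 4.35
position: [509.9, -83.9, 35.4]
ee_rot: [-0.621, 0.784, -0.0, 0.0]
contact_force: [-0.0, 0.7, 0.8]
gripper_width: 40.3
grasp_force: 0.7
```

Request:
{"op": "step_arm", "data": {
  "motion": [
    {"dr":[0,0,0],"slide":[0,0,1],"jaw":40},
    {"dr":[0,0,0],"slide":[0,0,2],"jaw":40},
    {"dr":[0,0,0],"slide":[0,0,3],"jaw":40},
    {"dr":[0,0,0],"slide":[0,0,4],"jaw":40},
    {"dr":[0,0,0],"slide":[0,0,5],"jaw":40},
    {"dr":[0,0,0],"slide":[0,0,5],"jaw":40},
    {"dr":[0,0,0],"slide":[0,0,5],"jaw":40},
    {"dr":[0,0,0],"slide":[0,0,5],"jaw":40}
  ]
}}

```text
clock: 5.35
position: [510.1, -83.8, 30.4]
ee_rot: [-0.621, 0.784, -0.0, 0.0]
contact_force: [-2.0, 2.4, 2.9]
gripper_width: 39.7
grasp_force: 2.5
```

Request:
{"op": "step_arm", "data": {
  "motion": [
    {"dr":[0,0,0],"slide":[0,0,1.5],"jaw":40},
    {"dr":[0,0,0],"slide":[0,0,3],"jaw":40},
    {"dr":[0,0,0],"slide":[0,0,4],"jaw":40},
    {"dr":[0,0,0],"slide":[0,0,5],"jaw":40},
    {"dr":[0,0,0],"slide":[0,0,5],"jaw":40},
    {"dr":[0,0,0],"slide":[0,0,5],"jaw":40},
    {"dr":[0,0,0],"slide":[0,0,5],"jaw":40},
    {"dr":[0,0,0],"slide":[0,0,5],"jaw":40}
  ]
}}

```text
clock: 6.35
position: [510.1, -83.7, 28.2]
ee_rot: [-0.621, 0.783, -0.0, 0.0]
contact_force: [-6.1, 4.8, 23.2]
gripper_width: 40.1
grasp_force: 13.0
```

```bash
python3 -c "
from h import *
togo((65,25.75),30)
a=optics.get_image('wrist');cv2.imwrite('pics/w3.png',a)"
```

```text
slide [ 0.7  0.3 -1.8] dr [-0.00375 -0.0025  -0.02375] clock 6.35 w 40.12374002064577 F [-6.1  4.8 23.2] pos [510.1 -83.7  28.2] j [ 0.15  0.45 -0.5   0.   -0.62 -0.38]
```

View pics/w3.png

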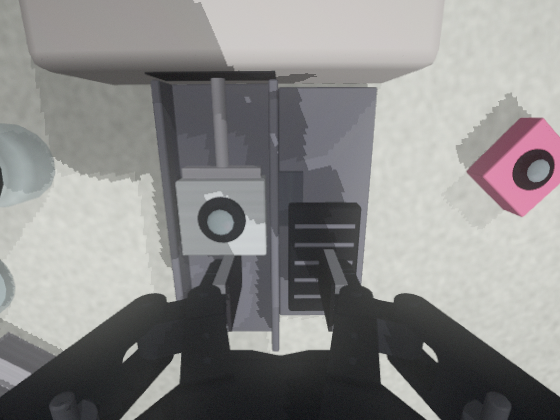

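The wrist picture shows the carrier sprung out, flat in the chute at (222,218), with its front edge at row 255 against the left finger. The pusher rod behind it reaches up to the pocket, and the key is held down under the right finger. I'll hold for a second to confirm, then hand in.

Request:
{"op": "step_arm", "data": {
  "motion": [
    {"dr":[0,0,0],"slide":[0,0,-0.5],"jaw":40},
    {"dr":[0,0,0],"slide":[0,0,-0.5],"jaw":40},
    {"dr":[0,0,0],"slide":[0,0,-0.5],"jaw":40},
    {"dr":[0,0,0],"slide":[0,0,-0.5],"jaw":40},
    {"dr":[0,0,0],"slide":[0,0,-0.5],"jaw":40},
    {"dr":[0,0,0],"slide":[0,0,-0.5],"jaw":40},
    {"dr":[0,0,0],"slide":[0,0,-0.5],"jaw":40},
    {"dr":[0,0,0],"slide":[0,0,-0.5],"jaw":40}
  ]
}}

```text
clock: 7.4
position: [510.1, -83.8, 28.2]
ee_rot: [-0.621, 0.784, -0.0, 0.0]
contact_force: [-5.5, 3.7, 20.9]
gripper_width: 40.2
grasp_force: 11.5
```

```bash
python3 -c "
from h import *
togo((65,25.75),30)
d=cv2.absdiff(optics.get_image('wrist'),cv2.imread('pics/w3.png'));print('change',d[160:260,170:270].mean(),d.mean())
print(arm.job_done())"
```

```text
slide [ 0.7  0.3 -1.8] dr [-0.00375 -0.0025  -0.025  ] clock 7.4 w 40.218519943967166 F [-5.5  3.7 20.9] pos [510.1 -83.8  28.2] j [ 0.15  0.45 -0.5   0.   -0.62 -0.38]
change 1.1194666666666666 1.1905527210884355
the job is handed in; nothing more can be done
None
```

I handed the job in at about 7.4 s: one finger was holding the key down with about 21 N on the tool, and the carrier was out of its pocket, flat and at rest in the chute against the other finger; no verdict came back.

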